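Heft two tins and pack the heavier one at the bottom

TASK

On the violin maker's bench stand two look-alike blue tins with brass lids: one is packed with metal parts and is clearly heavier, which you can only tell by lifting them. Stand the heavier tin first, on its own, upright on the floor of the packing crate's empty square cell and let go of it; then stand the lighter tin upright and squarely on top of it. Set the tins down, do not drop them.

Things in the scene. Friction and masses are not known exactly. Their poses are not given: they have to be found in the camera images.
- tin_a: Closed round tin, blue with a brass lid, 60 mm in diameter, 75 mm tall, flat ends, upright on the bench. The two look exactly alike; each weighs 0.1 to 0.6 kg, one at least 0.2 kg more than the other, and which is the heavier changes from start to start whatever its name or place. The load lies low inside and may shift 1 to 2 mm. Origin: centre of the underside; z up its axis.
- tin_b: Closed round tin, blue with a brass lid, 60 mm in diameter, 75 mm tall, flat ends, upright on the bench. The two look exactly alike; each weighs 0.1 to 0.6 kg, one at least 0.2 kg more than the other, and which is the heavier changes from start to start whatever its name or place. The load lies low inside and may shift 1 to 2 mm. Origin: centre of the underside; z up its axis.
- crate: Open-topped crate of light wood, fixed on the bench: 146 mm (its x) by 224 mm (its y), 70 mm high, walls 8 mm, floor 10 mm thick. A divider leaves an empty square cell, 130 x 130 mm inside, on its +y side; the narrow cell on its -y side is filled with wood blanks up to 76 mm above the bench. Origin: centre of its underside; z up.
- cell (a point): Centre of the floor of the crate's empty square cell, 10 mm above the bench and 60 mm below the rim; 39 mm from the crate's origin along the crate's y. Axes as the crate's.
There are look-alikes about, which are no part of the job. Leave any pink or purple look-alike of the tin_a alone. Leave any purple look-alike of the tin_b alone.

How it is judged:
By the outcome, as a careful person would: the job done as asked, in the order asked, and still so for the second after the job is handed in, with the robot touching nothing.
It also fails if it takes over 67 s, if anything falls off the work surface, if the arm or the gripper's body presses on something with over 40 N, if the wrist force passes 120 N, or if a joint passes its speed limit or range.

ROBOT

A 6-joint arm with a two-finger parallel gripper is mounted at the origin on the work surface. World frame = base frame: x ahead of the robot, y to its left, z up, the work surface at z = 0. Lengths are in mm, angles in rad, forces in N, time in s.
With the tool pointing down it reaches from about 225 to 875 mm from the base axis. Payload 3.4 kg.
Tool frame: the origin (TCP) lies on the front face of the gripper's body, between the roots of the fingers; the fingertips stand 73 mm ahead of it and the grasp point (between the pads) lies 54 mm ahead of it; z points along the fingers, y is the line along which they close (so a half turn about z gives the same grasp; the last joint's range is limited). The gripper opens to 85 mm and grips with 20 to 120 N. Pads are 22 mm wide; open, the fingers measure 114 mm over their backs; the gripper's body (76 mm by 85 mm) begins 54 mm behind the grasp point. The pads swing forward as they close: fully open they stand 13 mm farther back than shut.
Start: joints at [-1.263, 0.276, 1.505, -0, 1.361, -0.121], TCP at [239.075, -522.971, 303.928] pointing down, gripper open.
Joint ranges: [-2.89, 2.89], [-0.75, 2.08], [0.22, 2.7], [-1.18, 4.32], [0.11, 2.71], [-2.7, 2.7]. Speed limits (rad/s): [2.57, 2.57, 3.14, 3.14, 3.14, 3.14].

INTERFACE

Orientations are given as a unit quaternion [x, y, z, w].
In Python, from workcell import bot gives the robot as it stands. The module is installed in compiled form; this text tells all that it offers.
- The arm moves only by the shell command python3 -m handwheel 'ROWS' [FORCE]. ROWS is a JSON object of lists of equal length, an entry for each row: "linear": the shift along the world's x, y, z in units of 25 mm (1.0 is 25 mm), a list of three; "delta_rot": the turn, a rotation vector about the world's x, y, z in degrees, a list of three; "hand": the opening in per cent of the stroke, from 0 (shut) to 100 (fully open). In form: {"linear": [[tx, ty, tz], ...], "delta_rot": [[rx, ry, rz], ...], "hand": [hand, ...]}. A call has 1 to 20 rows; each row is the pose to reach, as a shift and turn from the pose commanded when the call began; what a row does not reach only later rows make up. A row lasts 1/10 s, in which the tool goes at most 50 mm and 8.59 degrees, less where a joint would pass 70% of its speed; a pose out of reach is approached as far as the arm can. A call with a gripper value outside its range is refused whole. The fingers move at their own pace and stop on an object; FORCE is the grip in N (left out, the last holds). Time passes only in rows, so rows that repeat a pose let the fingers close. It gives the time, the measured TCP pose, the force, the opening and the grip force at its end, in the units of the state.
- bot.sense(): the state, without advancing time (a new reading comes with each control period).
- bot.grab_frame(name): name is "side" or "top" or "wrist"; returns a dict with "img" (480x640x3 uint8, red, green, blue), "fx", "fy", "cx", "cy" (pixels), "D" ([k1, k2, p1, p2, k3] as OpenCV has them; the pictures are not rectified), "rvec" (rotation vector, rad) and "tvec" (3), from world to camera coordinates, as OpenCV has them; the wrist camera has in their place "mount" (4x4, takes a point from camera to tool coordinates, whose origin is the TCP and whose axes are the flange's). Camera axes: x right, y down, z forward; pixel columns grow to the right and rows downward; lengths in mm; the calibration is good to about 2 mm. A picture is of the moment at which its call begins: read the wrist's pose just before it. There is no depth.
- bot.hand_in(): hands the job in; it is judged then, once.
The state is a dict: "clock": time; "joint_pos": joint angles; "qd": joint speeds; "joint_torque": joint torques, N m; "position": TCP position; "eef_rot": TCP orientation; "wrist_force": force on the tool from outside, world axes, zero at the start; "wrist_torque": the same for the moment, N m; "grip_width": finger opening in mm; "grip_force": force on a finger pad.
Only numpy, scipy, OpenCV 4.12 (cv2) and the standard library are available. Lean on these libraries where they do the work, as an engineer would, in place of code of your own. Each camera call takes 0.05 s, during which the arm holds its last target. There are 200 camera calls.

## Working session

There is one attempt and no reset: what is moved stays moved. The work goes in short steps, Python scripts to look and compute and a shell command to move; the robot and the scene stay as the last step left them, time stands still between calls to the robot, and variables do not carry over. Pictures are saved under pics/ and viewed, at most 10 in all, crops included, and the job is handed in when it is done.

```bash
mkdir -p pics; python3 - <<'E'
from workcell import bot
import cv2,numpy as np,pickle
F={}
for n in("top","side"):
    f=bot.grab_frame(n);F[n]=f;cv2.imwrite(f"pics/{n}0.png",f["img"][:,:,::-1])
    print(n,f["fx"],f["cx"],f["cy"],f["D"],f["rvec"],f["tvec"])
pickle.dump(F,open("f0.pkl","wb"))
s=bot.sense();print(s)
E
```

```text
top 469.0031395333921 324.26831563265705 239.045244614282 [0.00676014 0.         0.         0.         0.        ] [ 2.18611904 -2.17481115  0.06576582] [ 86.17809072 524.77234653 974.32966698]
side 460.64142009577404 319.06718762947844 237.8813424279553 [-0.09438084  0.          0.          0.          0.        ] [ 2.17352045 -0.07511982  0.04263573] [-512.14329686  123.47984416  839.34632622]
{'clock': 0.1, 'joint_pos': array([-1.26298031e+00,  2.76571998e-01,  1.50602529e+00, -2.94092503e-05,
        1.36070986e+00, -1.20974958e-01]), 'qd': array([-0.00032255, -0.00024269, -0.00400042, -0.00077864,  0.00090391,
       -0.00224683]), 'joint_torque': array([ 1.34172147e-03, -4.17698157e+01, -2.46406406e+01, -2.34801910e-04,
        5.79634972e-03, -2.75455285e-06]), 'position': array([ 238.96016189, -522.60172745,  303.09568747]), 'eef_rot': array([ 9.77104173e-01,  2.12759726e-01, -9.42836947e-05, -8.52164258e-04]), 'wrist_force': array([1.21804631, 0.47633878, 0.59877705]), 'wrist_torque': array([-0.02146609, -0.01708981, -0.02278701]), 'grip_force': 0.0, 'grip_width': 85.41056139327183}
```

View pics/top0.png

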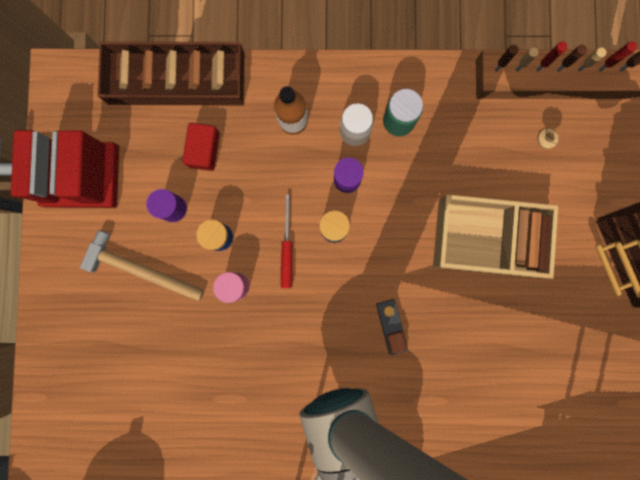

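View pics/side0.png

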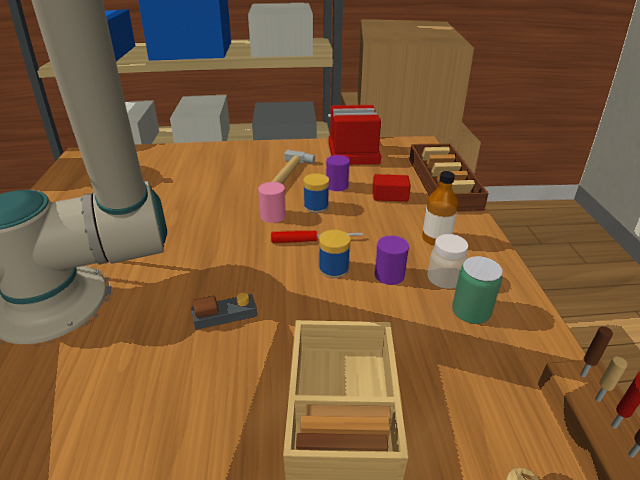

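Top view: brass lids at about (213,235) and (335,226), with a purple tin at (349,175) and a pink one at (229,287) close by. The crate's empty cell is around (476,233). The side view shows the same layout, with the lids at (316,182) and (335,240).

```bash
cat >h.py <<'E'
import cv2,numpy as np
def K(f): return np.array([[f["fx"],0,f["cx"]],[0,f["fy"],f["cy"]],[0,0,1]])
def ray(f,pts,z):
    """pixels -> world points on plane z (fixed cameras)"""
    u=cv2.undistortPoints(np.array(pts,float).reshape(-1,1,2),K(f),np.array(f["D"]))[:,0]
    R=cv2.Rodrigues(np.array(f["rvec"],float))[0];c=-R.T@np.array(f["tvec"]).ravel()
    d=np.c_[u,np.ones(len(u))]@R
    return c+d*((z-c[2])/d[:,2])[:,None]
def lids(f,lo=(18,120,120),hi=(28,255,255),amin=150):
    m=cv2.inRange(cv2.cvtColor(f["img"],cv2.COLOR_RGB2HSV),np.array(lo),np.array(hi))
    m=cv2.morphologyEx(m,cv2.MORPH_OPEN,np.ones((3,3)))
    out=[]
    for c in cv2.findContours(m,0,1)[0]:
        if cv2.contourArea(c)>amin: out.append((cv2.fitEllipse(cv2.convexHull(c)),cv2.contourArea(c)))
    return out
E
python3 - <<'E'
import pickle,cv2,numpy as np
from h import *
F=pickle.load(open("f0.pkl","rb"));t=F["top"]
hsv=cv2.cvtColor(t["img"],cv2.COLOR_RGB2HSV)
print(hsv[235,213],hsv[226,335],hsv[240,440],hsv[199,480],hsv[233,475],hsv[350,250])
for n in F:
  for e,a in lids(F[n]): print(n,np.round(e[0],1),np.round(e[1],1),a, ray(F[n],[e[0]],75).round(1) )
# crate outline at rim
print(ray(t,[[443,197],[557,201],[554,277],[436,267],[514,203],[511,270]],70).round(0))
cv2.imwrite("pics/crate.png",cv2.resize(t["img"][180:290,420:570,::-1],None,fx=5,fy=5,interpolation=cv2.INTER_CUBIC))
E
```

```text
[ 17 158 216] [ 18 159 218] [ 17 129  87] [ 18 114 213] [ 17 122 209] [ 12 160 163]
top [332.2 231.1] [16.2 27.1] 260.0 [[536.4  72.4  75. ]]
side [345.  463.3] [ 99.7 122.6] 2660.5 [[ 516.1 -381.    75. ]]
side [332.8 414.1] [ 41.3 126.6] 530.5 [[ 508.4 -314.6   75. ]]
side [613.8 372.6] [18.9 36.9] 331.5 [[ 909.2 -286.9   75. ]]
side [349.7 358.7] [ 77.3 203.6] 4985.5 [[ 540.4 -226.8   75. ]]
side [334.1 240.7] [24.2 32.6] 573.0 [[546.5  62.8  75. ]]
side [315.6 181.3] [17.6 26.3] 327.5 [[526.8 308.6  75. ]]
[[ 607. -150.   70.]
 [ 600. -378.   70.]
 [ 447. -368.   70.]
 [ 466. -135.   70.]
 [ 595. -292.   70.]
 [ 461. -283.   70.]]
```

View pics/crate.png

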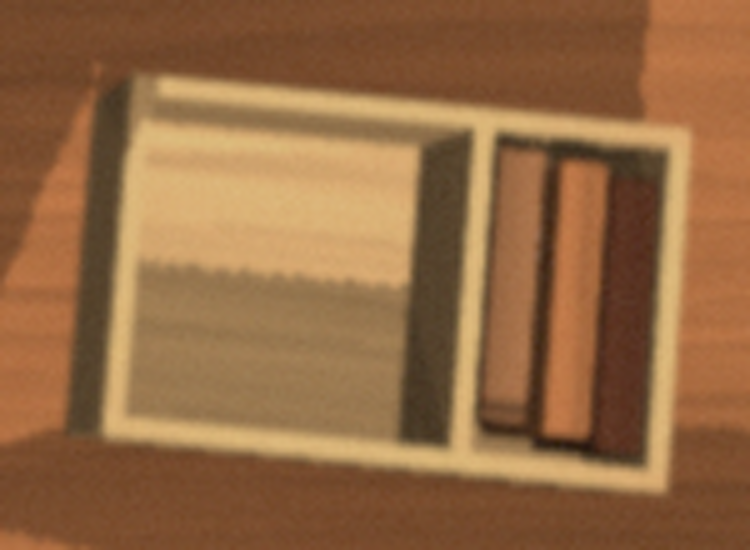

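The crop shows the rim's outer corners at (138,75), (690,128), (668,492) and (105,437). The square cell is on the left, which is world +y.

```bash
python3 - <<'E'
import pickle,cv2,numpy as np
from h import *
F=pickle.load(open("f0.pkl","rb"));t=F["top"]
for e,a in lids(t,(16,140,150),(26,255,255)): print(np.round(e[0],1),np.round(e[1],1),a, ray(t,[e[0]],75).round(1) )
for e,a in lids(F["side"],(16,140,110),(28,255,255)): print("side",np.round(e[0],1),np.round(e[1],1),a, ray(F["side"],[e[0]],75).round(1) )
c=np.array([[138,75],[690,128],[668,492],[105,437]])
p=ray(t,(c+.5)/5-.5+[420,180],70)
print(p.round(1),[np.linalg.norm(p[i]-p[i-1]).round(1) for i in range(4)])
ctr=p.mean(0);yv=(p[0]+p[3]-p[1]-p[2])/2;xv=(p[0]+p[1]-p[2]-p[3])/2
print(ctr,np.degrees(np.arctan2(-yv[0],yv[1])),np.degrees(np.arctan2(xv[1],xv[0])))
print("cell",ctr+39*yv/np.linalg.norm(yv))
E
```

```text
[613.2 268.4] [22.3 60.7] 285.5 [[ 465.  -481.8   75. ]]
[631.7 262.3] [23.7 56.7] 264.5 [[ 477.2 -518.3   75. ]]
[211.2 234.3] [29.3 30. ] 657.5 [[528.7 315.   75. ]]
[334.2 225.1] [29.8 30.1] 660.0 [[548.4  68.6  75. ]]
side [329.8 416.9] [13.9 57.9] 244.5 [[ 504.2 -318.3   75. ]]
side [622.4 360.1] [39.1 41. ] 702.0 [[ 935.7 -266.9   75. ]]
side [613.8 334.6] [19.5 41.9] 288.5 [[ 952.1 -217.2   75. ]]
side [588.8 334.3] [22.9 40.7] 360.5 [[ 911.7 -212.4   75. ]]
side [594.5 318.3] [ 8.5 97.2] 398.5 [[ 940.2 -180.3   75. ]]
side [602.7 300. ] [ 27.1 129.9] 1740.5 [[ 979.3 -140.1   75. ]]
side [585.5 273.7] [ 32.6 116.6] 1676.5 [[987.  -70.5  75. ]]
side [589.2 247.5] [13.6 31.9] 163.5 [[1039.6    6.4   75. ]]
side [555.8 250.9] [15.4 39. ] 283.5 [[9.652e+02 3.000e-01 7.500e+01]]
side [334.  240.5] [24.3 33. ] 582.5 [[546.4  63.5  75. ]]
side [530.7 209.3] [24.3 99.2] 1125.5 [[985.3 152.6  75. ]]
side [440.7 196.4] [24.  28.1] 359.0 [[802.  219.5  75. ]]
side [315.2 181.1] [17.8 27.2] 342.5 [[526.  309.4  75. ]]
[[ 611.7 -159.    70. ]
 [ 591.  -379.2   70. ]
 [ 445.4 -366.3   70. ]
 [ 465.9 -144.    70. ]] [np.float64(146.6), np.float64(221.2), np.float64(146.2), np.float64(223.3)]
[ 528.52561977 -262.12766864   70.        ] -5.32167936093524 -5.473625302303455
cell [ 532.14276601 -223.29577128   70.        ]
```

```bash
python3 -m handwheel '{"linear":[[3,6,0],[6,12,0],[9,18,0],[12.4,23.6,0],[12.4,23.6,0],[12.4,23.6,0],[12.4,23.6,0],[12.4,23.6,0],[12.4,23.6,0],[12.4,23.6,0],[12.4,23.6,0],[12.4,23.6,0],[12.4,23.6,0],[12.4,23.6,0],[12.4,23.6,0],[12.4,23.6,0],[12.4,23.6,0],[12.4,23.6,0],[12.4,23.6,0],[12.4,23.6,0]],"delta_rot":[[0,0,-8],[0,0,-16],[0,0,-24],[0,0,-30],[0,0,-30],[0,0,-30],[0,0,-30],[0,0,-30],[0,0,-30],[0,0,-30],[0,0,-30],[0,0,-30],[0,0,-30],[0,0,-30],[0,0,-30],[0,0,-30],[0,0,-30],[0,0,-30],[0,0,-30],[0,0,-30]],"hand":[100,100,100,100,100,100,100,100,100,100,100,100,100,100,100,100,100,100,100,100]}' 40
cat >>h.py <<'E'
from scipy.spatial.transform import Rotation as Ro
def wristcam(bot,name=None):
    s=bot.sense();f=bot.grab_frame("wrist")
    T=np.eye(4);T[:3,:3]=Ro.from_quat(s["eef_rot"]).as_matrix();T[:3,3]=s["position"]
    W=np.linalg.inv(T@np.array(f["mount"]))   # world -> camera
    f["rvec"]=cv2.Rodrigues(W[:3,:3])[0];f["tvec"]=W[:3,3]
    if name: cv2.imwrite(f"pics/{name}.png",f["img"][:,:,::-1])
    return s,f
E
python3 - <<'E'
from workcell import bot
from h import *
s,f=wristcam(bot,"w1")
print(s["clock"],s["position"],s["wrist_force"],s["joint_pos"][5])
for e,a in lids(f,(16,140,110),(28,255,255),1500): print(np.round(e[0],1),np.round(e[1],1),a, ray(f,[e[0]],75).round(1))
E
```

```text
clock: 2.1
position: [548.9, 66.2, 304.2]
eef_rot: [0.999, -0.048, 0.0, 0.0]
wrist_force: [-0.8, -0.3, 0.1]
grip_width: 85.6
grip_force: 0.0
2.1 [548.86634509  66.2274391  304.16928127] [-0.77145758 -0.29661567  0.0566249 ] 1.6612718160227118
[ 29.4 276.4] [69.9 79.3] 3932.0 [[529.9 310.2  75. ]]
[315.6 227. ] [75.4 76.3] 4417.0 [[548.5  69.   75. ]]
```

View pics/w1.png

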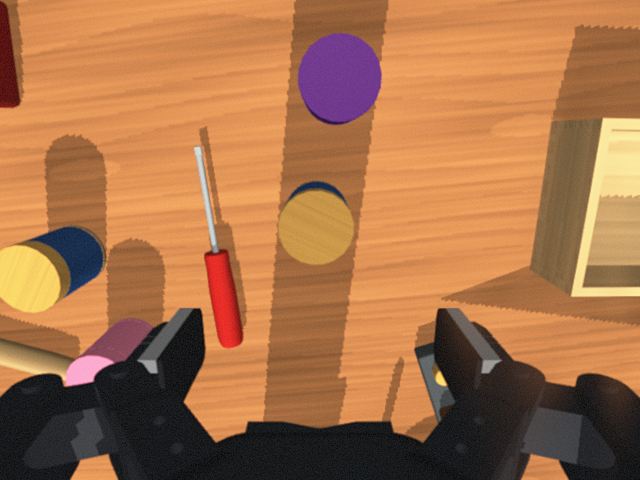

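Wrist view: the tin's lid is centred at (316,227), giving (548.5, 69.0), which agrees with the top camera. The purple tin at (340,78) is clear of the finger line.

```bash
python3 -m handwheel '{"linear":[[0,0.08,-1.6],[0,0.08,-3.2],[0,0.08,-4.8],[0,0.08,-6.2],[0,0.08,-7.2],[0,0.08,-7.9],[0,0.08,-8.2],[0,0.08,-8.2],[0,0.08,-8.2],[0,0.08,-8.2],[0,0.08,-8.2],[0,0.08,-8.2],[0,0.08,-8.2],[0,0.08,-8.2],[0,0.08,-8.2],[0,0.08,-8.2],[0,0.08,-8.2],[0,0.08,-8.2]],"delta_rot":[[0,0,0],[0,0,0],[0,0,0],[0,0,0],[0,0,0],[0,0,0],[0,0,0],[0,0,0],[0,0,0],[0,0,0],[0,0,0],[0,0,0],[0,0,0],[0,0,0],[0,0,0],[0,0,0],[0,0,0],[0,0,0]],"hand":[100,100,100,100,100,100,100,100,100,40,40,40,40,40,40,40,40,40]}' 60
```

```text
clock: 3.95
position: [550.0, 69.0, 100.4]
eef_rot: [0.999, -0.047, 0.001, 0.0]
wrist_force: [-0.9, -1.6, 5.7]
grip_width: 58.8
grip_force: 64.3
```

```bash
python3 -m handwheel '{"linear":[[0,0,0.3],[0,0,0.8],[0,0,1.5],[0,0,2],[0,0,2],[0,0,2],[0,0,2],[0,0,2],[0,0,2],[0,0,2]],"delta_rot":[[0,0,0],[0,0,0],[0,0,0],[0,0,0],[0,0,0],[0,0,0],[0,0,0],[0,0,0],[0,0,0],[0,0,0]],"hand":[40,40,40,40,40,40,40,40,40,40]}'
python3 -m handwheel '{"linear":[[0,0,0],[0,0,0],[0,0,0]],"delta_rot":[[0,0,0],[0,0,0],[0,0,0]],"hand":[40,40,40]}'
```

```text
clock: 4.95
position: [548.9, 69.0, 148.5]
eef_rot: [0.999, -0.047, -0.0, 0.0]
wrist_force: [-0.2, 0.7, -1.8]
grip_width: 59.0
grip_force: 64.6
clock: 5.25
position: [549.1, 69.0, 148.9]
eef_rot: [0.999, -0.047, -0.0, 0.0]
wrist_force: [-0.2, -0.0, -1.3]
grip_width: 58.9
grip_force: 64.6
```

About 1.5 N, so this is probably the lighter one. I'll set it back and weigh the other to confirm.

```bash
python3 -m handwheel '{"linear":[[0,0,-0.7],[0,0,-1.3],[0,0,-1.7],[0,0,-1.9],[0,0,-2],[0,0,-2],[0,0,-2],[0,0,-2],[0,0,-2],[0,0,-2],[0,0,-2],[0,0,-2],[0,0,-1.5],[0,0,0],[0,0,2],[0,0,4],[0,0,6],[0,0,6],[0,0,6]],"delta_rot":[[0,0,0],[0,0,0],[0,0,0],[0,0,0],[0,0,0],[0,0,0],[0,0,0],[0,0,0],[0,0,0],[0,0,0],[0,0,0],[0,0,0],[0,0,0],[0,0,0],[0,0,0],[0,0,0],[0,0,0],[0,0,0],[0,0,0]],"hand":[40,40,40,40,40,40,40,100,100,100,100,100,100,100,100,100,100,100,100]}' 60
python3 -m handwheel '{"linear":[[-0.2,2,0],[-0.4,4,0],[-0.6,6,0],[-0.8,8,0],[-0.8,9.8,0],[-0.8,9.8,0],[-0.8,9.8,0],[-0.8,9.8,0],[-0.8,9.8,0],[-0.8,9.8,0]],"delta_rot":[[0,0,0],[0,0,0],[0,0,0],[0,0,0],[0,0,0],[0,0,0],[0,0,0],[0,0,0],[0,0,0],[0,0,0]],"hand":[100,100,100,100,100,100,100,100,100,100]}'
python3 - <<'E'
from workcell import bot
from h import *
s,f=wristcam(bot,"w2")
print(s["clock"],s["position"],s["wrist_force"],s["joint_pos"][5])
for e,a in lids(f,(16,140,110),(28,255,255),1500): print(np.round(e[0],1),np.round(e[1],1),a, ray(f,[e[0]],75).round(1))
E
```

```text
clock: 7.15
position: [549.4, 69.0, 301.1]
eef_rot: [0.999, -0.047, 0.002, -0.0]
wrist_force: [-0.2, 0.9, -0.7]
grip_width: 85.4
grip_force: 0.0
clock: 8.15
position: [529.3, 312.6, 298.9]
eef_rot: [0.999, -0.048, -0.0, 0.0]
wrist_force: [-0.1, 0.7, 0.2]
grip_width: 85.7
grip_force: 0.0
8.15 [529.27939372 312.64935364 298.91341799] [-0.09250481  0.67853573  0.16091166] 2.0881154203897516
[314.5 228.9] [77.1 77.7] 4616.0 [[528.6 316.2  75. ]]
[626.6 175.5] [77.2 79.3] 3164.5 [[547.4  74.9  75. ]]
```

View pics/w2.png

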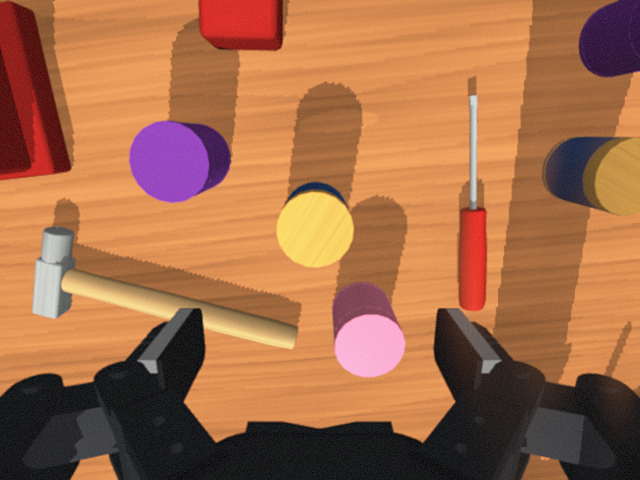

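The tin's lid is at (314,229), giving (528.6, 316). The pink tin at (370,342) and the purple one at (170,160) are clear of the finger line.

```bash
python3 -m handwheel '{"linear":[[0,0.06,-1.6],[0,0.06,-3.2],[0,0.06,-4.8],[0,0.06,-6.2],[0,0.06,-7.1],[0,0.06,-7.7],[0,0.06,-8],[0,0.06,-8],[0,0.06,-8],[0,0.06,-8],[0,0.06,-8],[0,0.06,-8],[0,0.06,-8],[0,0.06,-8],[0,0.06,-8],[0,0.06,-8],[0,0.06,-8],[0,0.06,-8]],"delta_rot":[[0,0,0],[0,0,0],[0,0,0],[0,0,0],[0,0,0],[0,0,0],[0,0,0],[0,0,0],[0,0,0],[0,0,0],[0,0,0],[0,0,0],[0,0,0],[0,0,0],[0,0,0],[0,0,0],[0,0,0],[0,0,0]],"hand":[100,100,100,100,100,100,100,100,100,40,40,40,40,40,40,40,40,40]}' 60
python3 -m handwheel '{"linear":[[0,0,0.3],[0,0,0.8],[0,0,1.5],[0,0,2],[0,0,2],[0,0,2],[0,0,2],[0,0,2],[0,0,2],[0,0,2]],"delta_rot":[[0,0,0],[0,0,0],[0,0,0],[0,0,0],[0,0,0],[0,0,0],[0,0,0],[0,0,0],[0,0,0],[0,0,0]],"hand":[40,40,40,40,40,40,40,40,40,40]}'
python3 -m handwheel '{"linear":[[0,0,0],[0,0,0],[0,0,0]],"delta_rot":[[0,0,0],[0,0,0],[0,0,0]],"hand":[40,40,40]}'
```

```text
clock: 10.0
position: [529.7, 316.0, 100.4]
eef_rot: [0.999, -0.047, 0.001, -0.001]
wrist_force: [0.5, 0.0, 5.9]
grip_width: 58.9
grip_force: 64.9
clock: 11.0
position: [528.9, 315.5, 148.5]
eef_rot: [0.999, -0.047, -0.0, 0.0]
wrist_force: [-0.5, 0.1, -4.5]
grip_width: 59.3
grip_force: 65.4
clock: 11.3
position: [529.1, 315.5, 148.9]
eef_rot: [0.999, -0.047, -0.0, 0.0]
wrist_force: [0.1, -0.5, -3.9]
grip_width: 59.0
grip_force: 65.4
```

The second tin weighs about 4.2 N against 1.5 N, so it is the heavier. It goes to the crate first.

```bash
python3 -m handwheel '{"linear":[[0,0,1],[0,0,2.5],[0,0,4],[0,0,5.5],[0,0,6],[0,-1,6],[0,-2.4,6],[0,-4,6],[0,-5.6,6],[0,-7.2,6],[0,-8.8,6],[0,-10.4,6],[0,-12,6],[0,-13.6,6],[0,-15.2,6],[0,-16.8,6],[0.1,-18.4,6],[0.1,-20,6],[0.1,-21,6],[0.1,-21.5,6]],"delta_rot":[[0,0,0],[0,0,0],[0,0,0],[0,0,0],[0,0,0],[0,0,0],[0,0,0],[0,0,0],[0,0,0],[0,0,0],[0,0,0],[0,0,0],[0,0,0],[0,0,0],[0,0,0],[0,0,0],[0,0,0],[0,0,0],[0,0,0],[0,0,0]],"hand":[40,40,40,40,40,40,40,40,40,40,40,40,40,40,40,40,40,40,40,40]}'
python3 -m handwheel '{"linear":[[0,0,0],[0,0,0],[0,0,0]],"delta_rot":[[0,0,0],[0,0,0],[0,0,0]],"hand":[40,40,40]}'
python3 - <<'E'
from workcell import bot
from h import *
import pickle
s,f=wristcam(bot,"w3");pickle.dump(f,open("w3.pkl","wb"))
print(s["clock"],s["position"],s["eef_rot"],s["wrist_force"],s["grip_width"])
E
```

```text
clock: 13.3
position: [531.0, -224.2, 297.3]
eef_rot: [0.999, -0.049, -0.001, -0.0]
wrist_force: [0.3, -0.1, -4.1]
grip_width: 59.3
grip_force: 67.2
clock: 13.6
position: [531.4, -220.2, 298.7]
eef_rot: [0.999, -0.047, -0.0, -0.001]
wrist_force: [0.2, 0.0, -4.0]
grip_width: 59.2
grip_force: 67.2
13.6 [ 531.44929572 -220.24042801  298.69242236] [ 9.98911427e-01 -4.66415479e-02 -3.32055162e-04 -6.44984933e-04] [ 0.22793937  0.0202562  -4.00810333] 59.150285566208446
```

View pics/w3.png

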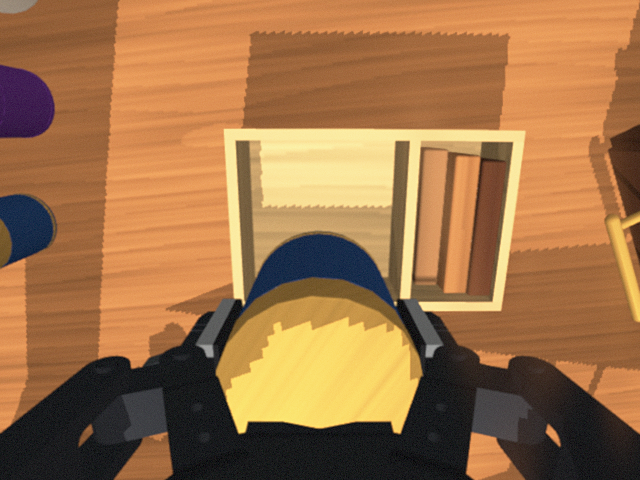

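The tin is held upright, and the crate's rim shows corners at (225,130), (525,131) and (500,310). I'll use them to check the cell centre.

```bash
python3 - <<'E'
import pickle
from h import *
f=pickle.load(open("w3.pkl","rb"))
p=ray(f,[[225,130],[525,131],[500,310]],70);print(p.round(1),np.linalg.norm(p[0]-p[1]),np.linalg.norm(p[1]-p[2]))
c=(p[0]+p[2])/2;y=(p[0]-p[1])/np.linalg.norm(p[0]-p[1]);print(c+39*y,np.degrees(np.arctan2(-y[0],y[1])))
E
```

```text
[[ 610.2 -157.7   70. ]
 [ 589.4 -379.    70. ]
 [ 445.2 -364.8   70. ]] 222.25531411047285 144.8632239464745
[ 531.37472146 -222.45583548   70.        ] -5.3673445791108545
```

```bash
python3 -m handwheel '{"linear":[[0,-0.04,-1],[0,-0.04,-2.2],[0,-0.04,-3.4],[0,-0.04,-4.6],[0,-0.04,-5.6],[0,-0.04,-6.4],[0,-0.04,-6.9],[0,-0.04,-7.2],[0,-0.04,-7.3],[0,-0.04,-7.4],[0,-0.04,-7.45],[0,-0.04,-7.5],[0,-0.04,-7.53],[0,-0.04,-7.56],[0,-0.04,-7.56],[0,-0.04,-7.56],[0,-0.04,-7.56]],"delta_rot":[[0,0,0],[0,0,0],[0,0,0],[0,0,0],[0,0,0],[0,0,0],[0,0,0],[0,0,0],[0,0,0],[0,0,0],[0,0,0],[0,0,0],[0,0,0],[0,0,0],[0,0,0],[0,0,0],[0,0,0]],"hand":[40,40,40,40,40,40,40,40,40,40,40,40,40,40,40,40,40]}'
```

```text
clock: 15.35
position: [531.7, -223.1, 110.4]
eef_rot: [0.999, -0.047, 0.0, 0.0]
wrist_force: [-1.3, -0.1, 0.4]
grip_width: 58.7
grip_force: 67.6
```

Touchdown is confirmed: the force went from −4 to +0.4 N. Releasing and rising.

```bash
python3 -m handwheel '{"linear":[[0,0,0],[0,0,0],[0,0,0],[0,0,0],[0,0,0],[0,0,0],[0,0,0.4],[0,0,1],[0,0,2],[0,0,3.5],[0,0,5.2],[0,0,6.8],[0,0,7.6],[0,0,7.6],[0,0,7.6]],"delta_rot":[[0,0,0],[0,0,0],[0,0,0],[0,0,0],[0,0,0],[0,0,0],[0,0,0],[0,0,0],[0,0,0],[0,0,0],[0,0,0],[0,0,0],[0,0,0],[0,0,0],[0,0,0]],"hand":[74,78,84,86,86,86,86,86,86,86,86,86,86,86,86]}'
python3 - <<'E'
from workcell import bot
from h import *
s,f=wristcam(bot,"w4")
print(s["clock"],s["position"],s["wrist_force"],s["grip_width"])
for e,a in lids(f,(16,120,80),(28,255,255),1500): print(np.round(e[0],1),np.round(e[1],1),a, ray(f,[e[0]],85).round(1))
E
```

```text
clock: 16.85
position: [531.3, -222.8, 300.2]
eef_rot: [0.999, -0.047, 0.0, 0.0]
wrist_force: [-0.4, -0.4, 0.8]
grip_width: 73.4
grip_force: 0.0
16.85 [ 531.27023728 -222.78921927  300.23563474] [-0.36687518 -0.42513488  0.77314828] 73.40038058351266
[626.7 247.1] [ 41.7 154.5] 1711.0 [[ 495.4 -460.3   85. ]]
[319.1 231.7] [80.7 82.9] 5074.0 [[ 530.2 -222.7   85. ]]
```

View pics/w4.png

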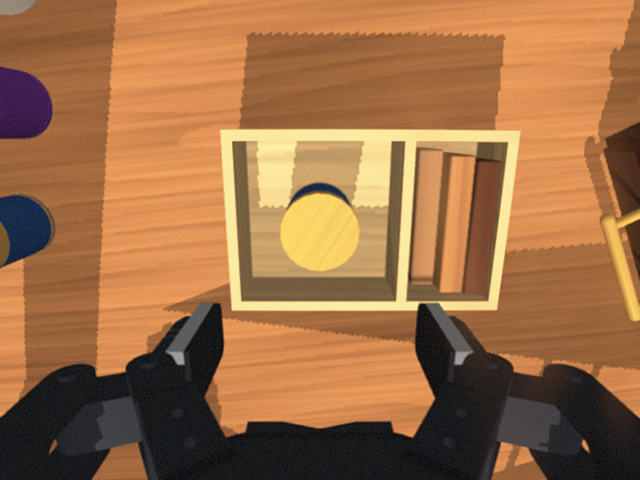

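The heavier tin stands upright in the middle of the cell, with its lid at (319,232), giving (530.2, −222.7). Next I'll fetch the lighter one.

```bash
python3 -m handwheel '{"linear":[[0,1,0],[0.1,2.6,0],[0.2,4.2,0],[0.3,5.8,0],[0.4,7.4,0],[0.5,9,0],[0.6,10.6,0],[0.68,11.4,0],[0.68,11.68,0],[0.68,11.68,0],[0.68,11.68,0],[0.68,11.68,0],[0.68,11.68,0],[0.68,11.68,0]],"delta_rot":[[0,0,0],[0,0,0],[0,0,0],[0,0,0],[0,0,0],[0,0,0],[0,0,0],[0,0,0],[0,0,0],[0,0,0],[0,0,0],[0,0,0],[0,0,0],[0,0,0]],"hand":[100,100,100,100,100,100,100,100,100,100,100,100,100,100]}'
python3 - <<'E'
from workcell import bot
from h import *
s,f=wristcam(bot,"w5")
print(s["clock"],s["position"],s["wrist_force"],s["grip_width"])
for e,a in lids(f,(16,120,80),(28,255,255),1500): print(np.round(e[0],1),np.round(e[1],1),a, ray(f,[e[0]],75).round(1))
E
```

```text
clock: 18.3
position: [548.6, 68.2, 300.0]
eef_rot: [0.999, -0.048, 0.0, 0.0]
wrist_force: [0.4, 0.4, -0.2]
grip_width: 85.6
grip_force: 0.0
18.3 [548.6195239   68.1723324  299.95876822] [ 0.43500013  0.40467737 -0.21978422] 85.56490889935824
[317.9 229. ] [76.8 77.4] 4557.5 [[547.4  69.2  75. ]]
```

```bash
python3 -m handwheel '{"linear":[[0,0,-1.6],[0,0,-3.2],[0,0,-4.8],[0,0,-6.2],[0,0,-7.2],[0,0,-7.8],[0,0,-8.04],[0,0,-8.04],[0,0,-8.04],[0,0,-8.04],[0,0,-8.04],[0,0,-8.04],[0,0,-8.04],[0,0,-8.04],[0,0,-8.04],[0,0,-8.04],[0,0,-8.04],[0,0,-8.04]],"delta_rot":[[0,0,0],[0,0,0],[0,0,0],[0,0,0],[0,0,0],[0,0,0],[0,0,0],[0,0,0],[0,0,0],[0,0,0],[0,0,0],[0,0,0],[0,0,0],[0,0,0],[0,0,0],[0,0,0],[0,0,0],[0,0,0]],"hand":[100,100,100,100,100,100,100,100,100,40,40,40,40,40,40,40,40,40]}' 60
python3 -m handwheel '{"linear":[[0,0,0.3],[0,0,1],[0,0,2.2],[0,0,4],[0,0,6],[0,0,7.5],[0,0,8],[0,0,8],[0,0,8],[0,0,8]],"delta_rot":[[0,0,0],[0,0,0],[0,0,0],[0,0,0],[0,0,0],[0,0,0],[0,0,0],[0,0,0],[0,0,0],[0,0,0]],"hand":[40,40,40,40,40,40,40,40,40,40]}'
```

```text
clock: 20.15
position: [549.4, 69.0, 100.3]
eef_rot: [0.999, -0.047, 0.001, 0.0]
wrist_force: [0.1, 0.2, 6.6]
grip_width: 59.0
grip_force: 64.3
clock: 21.15
position: [547.3, 69.0, 296.3]
eef_rot: [0.999, -0.047, -0.003, 0.0]
wrist_force: [-0.2, 0.3, -1.9]
grip_width: 58.9
grip_force: 64.8
```

```bash
python3 -m handwheel '{"linear":[[0,-1,0],[-0.1,-2.6,0],[-0.2,-4.2,0],[-0.3,-5.8,0],[-0.4,-7.4,0],[-0.5,-9,0],[-0.6,-10.6,0],[-0.67,-11.4,0],[-0.67,-11.68,0],[-0.67,-11.68,0],[-0.67,-11.68,-1],[-0.67,-11.68,-2.2],[-0.67,-11.68,-3.2],[-0.67,-11.68,-3.9],[-0.67,-11.68,-4.2],[-0.67,-11.68,-4.2],[-0.67,-11.68,-4.2],[-0.67,-11.68,-4.2],[-0.67,-11.68,-4.2]],"delta_rot":[[0,0,0],[0,0,0],[0,0,0],[0,0,0],[0,0,0],[0,0,0],[0,0,0],[0,0,0],[0,0,0],[0,0,0],[0,0,0],[0,0,0],[0,0,0],[0,0,0],[0,0,0],[0,0,0],[0,0,0],[0,0,0],[0,0,0]],"hand":[40,40,40,40,40,40,40,40,40,40,40,40,40,40,40,40,40,40,40]}'
python3 - <<'E'
from workcell import bot
from h import *
s=bot.sense();f=bot.grab_frame("side")
print(s["clock"],s["position"],s["wrist_force"],s["grip_width"])
cv2.imwrite("pics/s6.png",cv2.resize(f["img"][200:400,220:460,::-1],None,fx=3,fy=3,interpolation=cv2.INTER_CUBIC))
E
```

```text
clock: 23.05
position: [532.3, -223.1, 195.0]
eef_rot: [0.999, -0.047, 0.001, 0.0]
wrist_force: [-0.6, 0.4, -2.0]
grip_width: 59.3
grip_force: 65.1
23.05 [ 532.32838757 -223.11362448  195.01184756] [-0.62208074  0.36891051 -2.03481968] 59.27967068100311
```

View pics/s6.png

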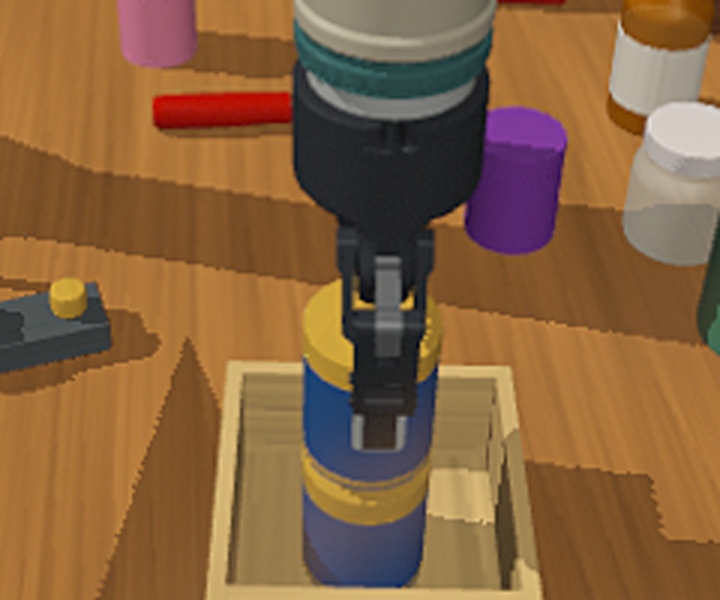

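The held tin lines up with the lower one to within about 1 mm: the upper edges are at 303/437 and the lower at 303/428, as perspective predicts. Lowering slowly.

```bash
python3 -m handwheel '{"linear":[[0,0,-0.1],[0,0,-0.18],[0,0,-0.24],[0,0,-0.28],[0,0,-0.32],[0,0,-0.35],[0,0,-0.36],[0,0,-0.37],[0,0,-0.37],[0,0,-0.37],[0,0,-0.37]],"delta_rot":[[0,0,0],[0,0,0],[0,0,0],[0,0,0],[0,0,0],[0,0,0],[0,0,0],[0,0,0],[0,0,0],[0,0,0],[0,0,0]],"hand":[40,40,40,40,40,40,40,40,40,40,40]}'
```

```text
clock: 24.2
position: [531.8, -222.9, 185.3]
eef_rot: [0.999, -0.047, 0.0, 0.0]
wrist_force: [-1.3, -0.5, 5.2]
grip_width: 59.0
grip_force: 65.0
```

Contact at the expected height, with +5 N. Releasing.

```bash
python3 -m handwheel '{"linear":[[0,0,0.02],[0,0,0.02],[0,0,0.02],[0,0,0.02],[0,0,0.02],[0,0,0.02],[0,0,0.02],[0,0,0.02],[0,0,0.4],[0,0,1],[0,0,2],[0,0,3.5],[0,0,5],[0,0,5],[0,0,5],[0,0,5]],"delta_rot":[[0,0,0],[0,0,0],[0,0,0],[0,0,0],[0,0,0],[0,0,0],[0,0,0],[0,0,0],[0,0,0],[0,0,0],[0,0,0],[0,0,0],[0,0,0],[0,0,0],[0,0,0],[0,0,0]],"hand":[72,76,80,84,90,95,95,95,95,95,95,95,95,95,95,95]}'
python3 - <<'E'
from workcell import bot
from h import *
s=bot.sense();f=bot.grab_frame("side");g=bot.grab_frame("wrist")
print(s["clock"],s["position"],s["wrist_force"],s["grip_width"])
a=cv2.resize(f["img"][200:400,240:440,::-1],(400,400),interpolation=cv2.INTER_CUBIC)
b=cv2.resize(g["img"][:,:,::-1],(400,300))
cv2.imwrite("pics/s7.png",np.hstack([a,np.vstack([b,np.zeros((100,400,3),np.uint8)])]))
E
```

```text
clock: 25.8
position: [531.2, -222.6, 308.8]
eef_rot: [0.999, -0.047, -0.001, -0.0]
wrist_force: [0.2, -0.5, -0.5]
grip_width: 80.9
grip_force: 0.0
25.8 [ 531.21486094 -222.61376876  308.83587911] [ 0.24061979 -0.4524071  -0.47616317] 80.9395657102125
```

View pics/s7.png

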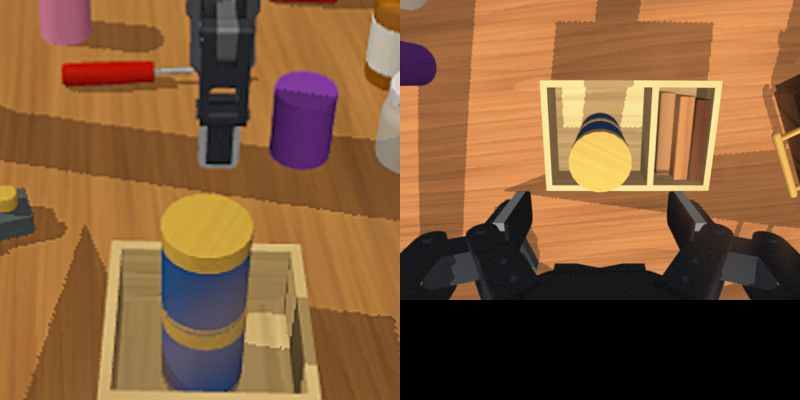

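The tins stand stacked, upright and aligned in the cell: lid at (206,230) in the side crop, and the wrist view agrees. The gripper is clear, so I'm handing in.

```bash
python3 -c "
from workcell import bot
print(bot.hand_in())"
```

```text
the job is handed in; nothing more can be done
None
```

The heavier tin (about 0.4 kg, against 0.15 kg) stands upright in the middle of the crate's cell with the lighter tin squarely on top, and I handed the job in at about 26 s with the gripper clear; no verdict came back.

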